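# Load the photometer's tray in reverse order

### The job

Move the four glass colour standards from the grey storage rack to the black measuring tray in reverse order, counted from the blue end blocks: the standard that starts nearest the rack's blue block goes into the tray pocket farthest from the tray's blue block, the next one into the next pocket, and so on, so that the last goes beside the tray's blue block. The standards are fragile: set each down gently, standing upright in its own pocket, and never tip one over or drop it.

Things in the scene. Friction and masses are not known exactly. Their poses are not given: they have to be found in the camera images.
- rack: Light-grey storage rack, fixed, any yaw: a row of 4 pockets, each 50 (along) x 44 mm inside, walls 4 mm thick, tops 18 mm and floor 4 mm above the bench. Origin: mid-row at bench height; x along the row to the blue end block (26 x 52 x 24 high, beyond the last pocket), z up. Pocket centres at x = -81, -27, 27, 81 mm, y 0. Ledge with flags, 15 wide, on its +y side. Full at the start.
- tray: Black measuring tray, fixed, any yaw: a row of 4 pockets, each 50 (along) x 44 mm inside, walls 4 mm thick, tops 18 mm and floor 4 mm above the bench. Origin: mid-row at bench height; x along the row to the blue end block (26 x 52 x 24 high, beyond the last pocket), z up. Pocket centres at x = -81, -27, 27, 81 mm, y 0. A flat grey disc marks each pocket floor. Empty at the start.
- red_center (a point): The red colour standard: an upright loose glass cylinder with a red cap, 26 mm in diameter, 70 mm tall, 50 to 100 g. The point is its centre, 35 mm above its underside (39 mm above the bench in a pocket); z up its axis. Its place in the rack's row varies. Neighbours stand about 54 mm apart; the space across the row is free.
- yellow_center (a point): The yellow colour standard: an upright loose glass cylinder with a yellow cap, 26 mm in diameter, 70 mm tall, 50 to 100 g. The point is its centre, 35 mm above its underside (39 mm above the bench in a pocket); z up its axis. Its place in the rack's row varies. Neighbours stand about 54 mm apart; the space across the row is free.
- green_center (a point): The green colour standard: an upright loose glass cylinder with a green cap, 26 mm in diameter, 70 mm tall, 50 to 100 g. The point is its centre, 35 mm above its underside (39 mm above the bench in a pocket); z up its axis. Its place in the rack's row varies. Neighbours stand about 54 mm apart; the space across the row is free.
- white_center (a point): The white colour standard: an upright loose glass cylinder with a white cap, 26 mm in diameter, 70 mm tall, 50 to 100 g. The point is its centre, 35 mm above its underside (39 mm above the bench in a pocket); z up its axis. Its place in the rack's row varies. Neighbours stand about 54 mm apart; the space across the row is free.
- flag_red: The red flag, a fixed plate 36 x 13 x 4 mm on the rack's ledge (top 17.5 mm above the bench), beside the pocket in which the red standard starts. Origin: centre of that pocket at bench height; axes parallel to the rack's; the plate lies 33.5 mm from it along +y.
- flag_yellow: The yellow flag, a fixed plate 36 x 13 x 4 mm on the rack's ledge (top 17.5 mm above the bench), beside the pocket in which the yellow standard starts. Origin: centre of that pocket at bench height; axes parallel to the rack's; the plate lies 33.5 mm from it along +y.
- flag_green: The green flag, a fixed plate 36 x 13 x 4 mm on the rack's ledge (top 17.5 mm above the bench), beside the pocket in which the green standard starts. Origin: centre of that pocket at bench height; axes parallel to the rack's; the plate lies 33.5 mm from it along +y.
- flag_white: The white flag, a fixed plate 36 x 13 x 4 mm on the rack's ledge (top 17.5 mm above the bench), beside the pocket in which the white standard starts. Origin: centre of that pocket at bench height; axes parallel to the rack's; the plate lies 33.5 mm from it along +y.
Mind the look-alikes: they are no part of the job. Leave any pink or purple look-alike of the part that bears yellow_center alone. What is shaped like the part that bears white_center but purple is not meant.

How it is judged:
By the outcome, as a careful person would: the job done as asked, in the order asked, and still so for the second after the job is handed in, with the robot touching nothing.
It also fails if it takes over 120 s, if anything falls off the work surface, if the arm or the gripper's body presses on something with over 40 N, if the wrist force passes 120 N, or if a joint passes its speed limit or range.

### The arm

A 6-joint arm with a two-finger parallel gripper is mounted at the origin on the work surface. World frame = base frame: x ahead of the robot, y to its left, z up, the work surface at z = 0. Lengths are in m, angles in rad, forces in N, time in s.
With the tool pointing down it reaches from about 0.275 to 0.875 m from the base axis. Payload 12.5 kg.
Tool frame: the origin (TCP) lies between the finger pads; the fingertips stand tcp_to_tips ahead of it and the grasp point (between the pads) is the TCP (tcp_to_tips is the distance from the TCP to the fingertips, in m); z points along the fingers, y is the direction in which the jaws open and shut (so a half turn about z gives the same grasp; the last joint's range is limited). The gripper opens to 85 mm and grips with 20 to 120 N. Pads are 22 mm wide; open, the fingers measure 114 mm over their backs; the gripper's body (76 mm by 85 mm) begins 54 mm behind the grasp point. The pads swing forward as they close: fully open they stand 13 mm farther back than shut.
Start: joints at [1.239, 0.351, 1.652, -0, 1.139, -0.085], TCP at [0.134, 0.533, 0.228] pointing down, gripper open.
Joint ranges: [-2.75, 2.75], [-0.79, 2.1], [0.01, 2.65], [-1.57, 4.71], [0.07, 3.14], [-2.87, 2.87]. Speed limits (rad/s): [2.22, 2.22, 2.79, 3.14, 3.14, 3.14].

### API

Orientations are given as a 3x3 rotation matrix whose columns are the frame's x, y, z axes.
In Python, from plant import get_state, capture, camera_model, close_job, tcp_to_tips gives the robot as it stands. The module is installed in compiled form; this text tells all that it offers.
- The arm moves only by the shell command python3 -m crank 'ROWS' [OPENING] [FORCE]. ROWS is JSON, one flat list of numbers, 6 for each row, row after row: the shift along the world's x, y, z in mm, then the turn, a rotation vector about the world's x, y, z in degrees. In form: [tx, ty, tz, ax, ay, az, tx, ty, tz, ax, ay, az, ...]. A call has 1 to 12 rows; each row shifts and turns the commanded pose from where the row before left it; what a row does not reach is not made up. A row lasts 1/8 s, in which the tool goes at most 62.5 mm and 10.7 degrees, less where a joint would pass 70% of its speed; a pose out of reach is approached as far as the arm can. A call with a gripper value outside its range is refused whole. OPENING is the opening, from 0 (shut) to 1 (fully open), set as the call begins (- or left out, the last holds). The fingers move at their own pace and stop on an object; FORCE is the grip in N (left out, the last holds). Time passes only in rows, so rows that do not move let the fingers close. It gives the time, the measured TCP pose, the force and the opening at its end, in the units of the state.
- get_state(): the state, without advancing time (a new reading comes with each control period).
- capture(name): name is "scene" or "top" or "wrist"; returns the picture (400x640x3 uint8, red, green, blue); there is no depth.
- camera_model(name): a dict with "fx", "fy", "cx", "cy" (pixels), "dist_coeffs" ([k1, k2, p1, p2, k3] as OpenCV has them; the pictures are not rectified), "R" (3x3) and "t" (3): a world point X has camera coordinates R X + t. Camera axes: x right, y down, z forward; pixel columns grow to the right and rows downward; lengths in m; the calibration is good to about 2 mm. A picture is of the moment at which its call begins: read the wrist's pose just before it. camera_model takes no time and is no camera call; for the wrist camera it gives the pose at the moment of the call.
- close_job(): hands the job in, once; it reports no verdict.
The state is a dict: "time_s": time; "joint_pos": joint angles; "dq": joint speeds; "joint_efforts": joint torques, N m; "eef_pos": TCP position; "tcp_rot": TCP orientation; "force": force on the tool from outside, world axes, zero at the start; "torque": the same for the moment, N m; "width": opening from 0.0 (shut) to 1.0 (fully open).
Only numpy, scipy, OpenCV 4.12 (cv2) and the standard library are available. Lean on these libraries where they do the work, as an engineer would, in place of code of your own. Each camera call takes 0.05 s, during which the arm holds its last target.

## Working session

There is one attempt and no reset: what is moved stays moved. The work goes in short steps, Python scripts to look and compute and a shell command to move; the robot and the scene stay as the last step left them, time stands still between calls to the robot, and variables do not carry over. Pictures are saved under pics/ and viewed, and the job is handed in when it is done.

```bash
mkdir -p pics
python3 - <<'E'
from plant import *
import cv2
s=get_state();print(s, tcp_to_tips)
for n in ("scene","top","wrist"):
    m=camera_model(n);print(n,m)
    cv2.imwrite(f"pics/{n}0.png",capture(n)[:,:,::-1])
E
```

```text
{'time_s': 0.0, 'joint_pos': array([ 1.23943219e+00,  3.51210726e-01,  1.65243109e+00, -1.50616624e-05,
        1.13906215e+00, -8.45642600e-02]), 'dq': array([ 2.41472301e-04, -2.64433139e-03,  2.04176027e-03, -2.06098859e-03,
       -8.07585825e-07, -2.37448893e-03]), 'joint_efforts': array([ 1.70178596e-04, -5.06107950e+01, -2.91407186e+01, -8.69911673e-05,
        4.52792941e-03,  8.16634653e-07]), 'eef_pos': array([0.13421889, 0.53303383, 0.22726972]), 'tcp_rot': array([[-9.69700711e-01,  2.44295743e-01, -3.48611793e-04],
       [ 2.44295979e-01,  9.69700140e-01, -1.05530785e-03],
       [ 8.02416887e-05, -1.10849723e-03, -9.99999382e-01]]), 'force': array([-0.37668412,  0.8482319 ,  0.92990836]), 'torque': array([ 0.01561053, -0.01408571,  0.00391209]), 'width': 0.9987584812123778} 0.019
scene {'fx': 369.4040548028978, 'fy': 369.4040548028978, 'cx': 316.91416677740415, 'cy': 204.91636855346434, 'dist_coeffs': array([-0.08324239,  0.        ,  0.        ,  0.        ,  0.        ]), 'R': array([[-0.78835499,  0.61517234,  0.00770715],
       [ 0.51057773,  0.66120138, -0.5496572
[... 208 characters left out ...]
03452, 'dist_coeffs': array([-0.16066286,  0.        ,  0.        ,  0.        ,  0.        ]), 'R': array([[-0.01849758, -0.99981393, -0.00547183],
       [-0.97510432,  0.01924943, -0.22090955],
       [ 0.22097377,  0.00124931, -0.97527895]]), 't': array([0.01967686, 0.541907  , 0.91972979])}
wrist {'fx': 291.15243533182354, 'fy': 291.15243533182354, 'cx': 321.02423641820485, 'cy': 197.14807898387696, 'dist_coeffs': array([-0.04063875,  0.        ,  0.        ,  0.        ,  0.        ]), 'R': array([[ 0.243382  ,  0.96992997, -0.00103008],
       [ 0.92022288, -0.23057325,  0.31626859],
       [ 0.30652087, -0.07792199, -0.94866913]]), 't': array([-0.55009967, -0.04175015,  0.38062183])}
```

View pics/scene0.png

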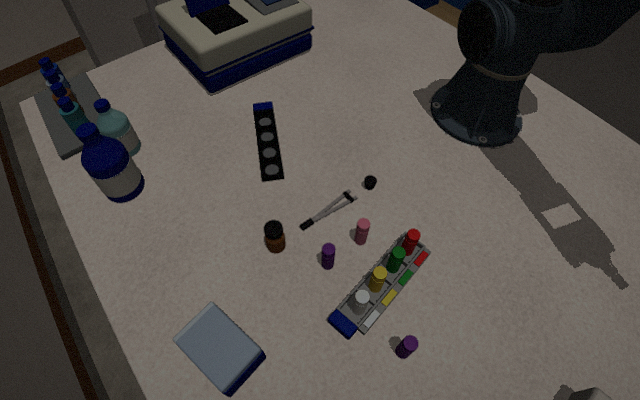

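View pics/top0.png

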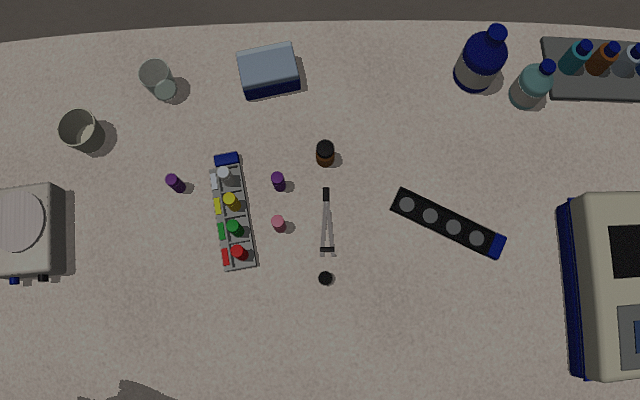

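View pics/wrist0.png

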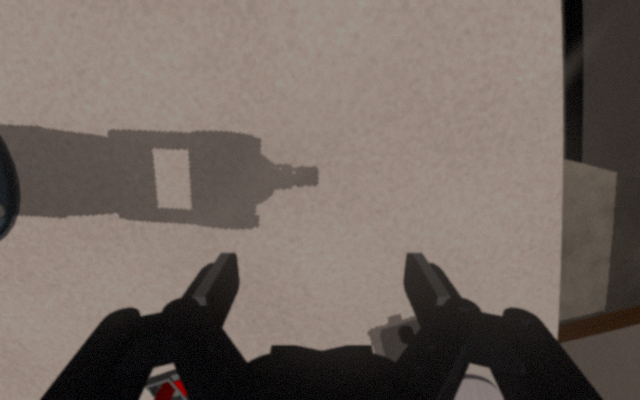

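The standards run white, yellow, green, red from the rack's blue block (top view 227,158), and the flags match. The tray's blue block is at (497,245). I'll zoom in to measure.

Run:
```python
import cv2
a=cv2.imread("pics/top0.png")
cv2.imwrite("pics/rackz.png",cv2.resize(a[145:280,160:300],None,fx=4.4,fy=4.4,interpolation=cv2.INTER_CUBIC))
cv2.imwrite("pics/trayz.png",cv2.convertScaleAbs(cv2.resize(a[175:270,380:520],None,fx=5,fy=5,interpolation=cv2.INTER_CUBIC),alpha=1.8))
```

```text
(no output)
```

View pics/rackz.png

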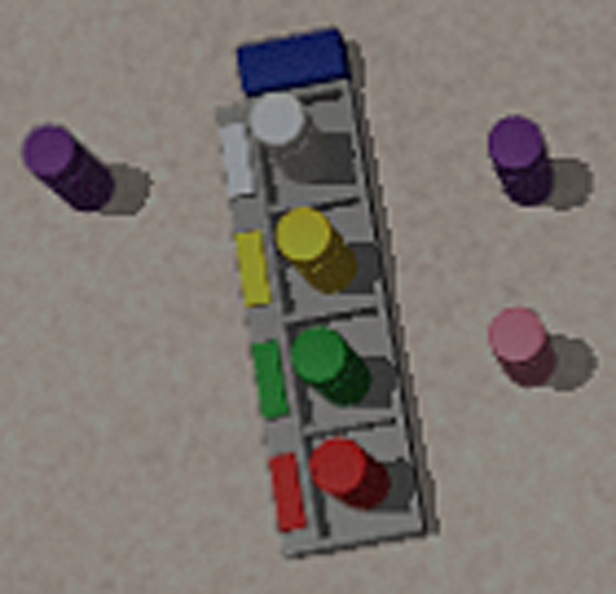

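View pics/trayz.png

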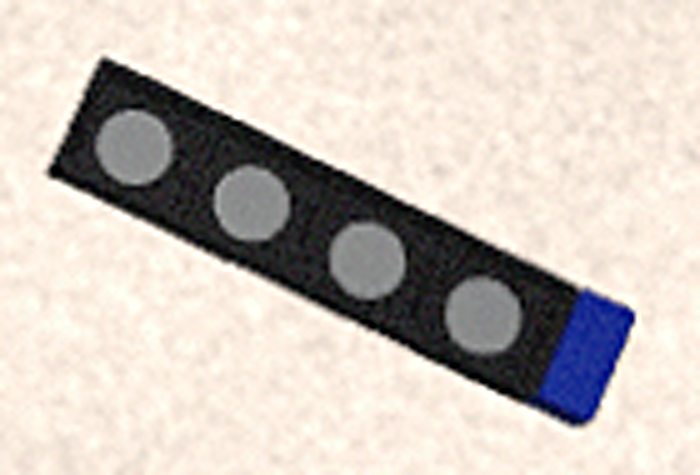

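```bash
cat > h.py <<'E'
import numpy as np, cv2
from plant import *
def ray(m,uv,z):
    K=np.array([[m['fx'],0,m['cx']],[0,m['fy'],m['cy']],[0,0,1]])
    p=cv2.undistortPoints(np.array(uv,float).reshape(-1,1,2),K,m['dist_coeffs']).reshape(-1,2)
    d=np.c_[p,np.ones(len(p))]@m['R']; o=-m['R'].T@m['t']
    return o+d*((z-o[2])/d[:,2])[:,None]
def proj(m,X):
    K=np.array([[m['fx'],0,m['cx']],[0,m['fy'],m['cy']],[0,0,1]])
    return cv2.projectPoints(np.array(X,float).reshape(-1,1,3),cv2.Rodrigues(m['R'])[0],m['t'],K,m['dist_coeffs'])[0].reshape(-1,2)
def row_fit(P,offs):
    # P ~ c + off*u
    P=P[:,:2];offs=np.array(offs,float);A=np.c_[np.ones(len(offs)),offs]
    s=np.linalg.lstsq(A,P,rcond=None)[0]
    print("scale",np.linalg.norm(s[1]),"yaw",np.degrees(np.arctan2(s[1,1],s[1,0])),"c",s[0],"res",np.abs(A@s-P).max())
    return s
E
python3 - <<'E'
from h import *
m=camera_model("top")
z2=lambda a,s,o:(np.array(a,float)+.5)/s-.5+np.array(o)
caps=z2([(278,119),(304,234),(321,353),(338,466)],4.4,(160,145))
fl=z2([(238,158),(253,268),(269,379),(288,491)],4.4,(160,145))
di=z2([(134,148),(252,204),(367,261),(483,316)],5,(380,175))
o=[.081,.027,-.027,-.081]
C=ray(m,caps,.074);print("caps",C[:,:2]);row_fit(C,o)
F=ray(m,fl,.0175);s=row_fit(F,o);u=s[1]/np.linalg.norm(s[1]);v=np.array([-u[1],u[0]]);print("rack from flags c",s[0]-.0335*v)
D=ray(m,di,.004);print("discs",D[:,:2]);row_fit(D,[-.081,-.027,.027,.081])
# look-alikes
P=z2([(50,150),(516,141),(517,334)],4.4,(160,145));print(ray(m,P,.07)[:,:2])
# objects in between
Q=[(326,145),(326,190),(327,250),(325,278)];print(ray(m,Q,.02)[:,:2])
# scene check
ms=camera_model("scene")
print(proj(ms,C), proj(ms,D))
E
python3 -c "
import cv2
a=cv2.imread('pics/scene0.png')
cv2.imwrite('pics/sz1.png',cv2.resize(a[220:340,320:440],None,fx=5,fy=5,interpolation=cv2.INTER_CUBIC))
cv2.imwrite('pics/sz2.png',cv2.convertScaleAbs(cv2.resize(a[95:190,240:300],None,fx=6,fy=6,interpolation=cv2.INTER_CUBIC),alpha=1.8))
"
```

```text
caps [[0.60584373 0.2038327 ]
 [0.55213648 0.19059152]
 [0.49809624 0.18183871]
 [0.44792586 0.17349873]]
scale 0.9947002019302981 yaw 10.702833878183524 c [0.52600058 0.18744041] res 0.0018366306549315314
scale 1.0007372698112758 yaw 9.844416728834547 c [0.52347436 0.22076783] res 0.0004243935232118856
rack from flags c [0.52920197 0.1877611 ]
discs [[ 0.5477678  -0.16909144]
 [ 0.52279889 -0.21759708]
 [ 0.49749171 -0.2648446 ]
 [ 0.47300581 -0.31277326]]
scale 0.999075238105584 yaw -117.55742429038254 c [ 0.51026605 -0.2410766 ] res 0.0004351293997627015
[[0.59497813 0.31023572]
 [0.59420758 0.09609175]
 [0.50581947 0.09552091]]
[[ 6.75874002e-01 -3.11095558e-03]
 [ 5.77629916e-01 -1.06235251e-03]
 [ 4.52936180e-01 -5.18234743e-04]
 [ 3.96745136e-01  4.63166120e-03]]
[[363.2728805  293.81154032]
 [380.79849743 270.33178578]
 [398.86832545 250.05542906]
 [414.44942781 232.30112385]] [[272.60357676 168.88030438]
 [269.93914523 151.73351788]
 [267.85336981 135.95709563]
 [265.50645843 121.18981551]]
```

View pics/sz1.png

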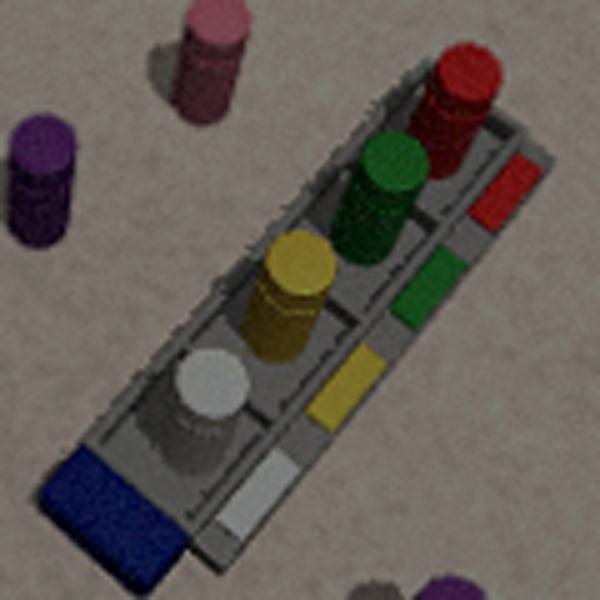

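View pics/sz2.png

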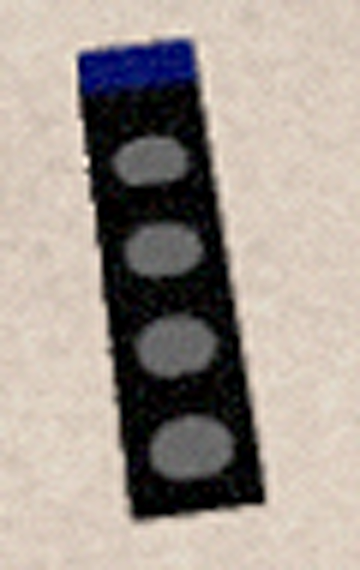

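```bash
python3 -m crank '[18,-25,2,0,0,-10.4,18,-25,2,0,0,-10.4,18,-25,2,0,0,-10.4,18,-25,2,0,0,-10.4,18,-25,2,0,0,-10.4,18,-25,2,0,0,-10.4,18,-25,2,0,0,-10.4,18,-25,2,0,0,-10.4]' && python3 -m crank '[18,-25,2,0,0,-10.4,18,-25,2,0,0,-10.4,18,-25,2,0,0,-10.4,18,-25,2,0,0,-10.4,18,-25,2,0,0,-10.4,18,-25,2,0,0,-10.4,18,-25,2,0,0,-10.4,0,0,0,0,0,0,0,0,0,0,0,0]'
python3 - <<'E'
from h import *
s=get_state();print(s['joint_pos'],s['time_s'])
print(proj(camera_model("wrist"),[[.606,.204,.074],[.448,.1735,.074]]))
cv2.imwrite("pics/w1.png",capture("wrist")[:,:,::-1])
E
```

```text
time_s: 1.15
eef_pos: [0.2788, 0.3324, 0.2438]
tcp_rot: [[0.134, 0.991, -0.0], [0.991, -0.134, -0.0], [-0.0, -0.0, -1.0]]
force: [0.4, 0.5, 0.9]
width: 1.002
time_s: 2.28
eef_pos: [0.404, 0.1586, 0.2576]
tcp_rot: [[0.985, 0.173, -0.001], [0.173, -0.985, 0.0], [-0.001, -0.0, -1.0]]
force: [0.1, -0.0, -0.6]
width: 1.002
[2.66538936e-01 1.01675771e-01 1.89383109e+00 2.32103613e-04
 1.14660259e+00 1.66326979e+00] 2.275
[[311.52059451 -34.29888176]
 [315.08740682 133.80939604]]
```

View pics/w1.png

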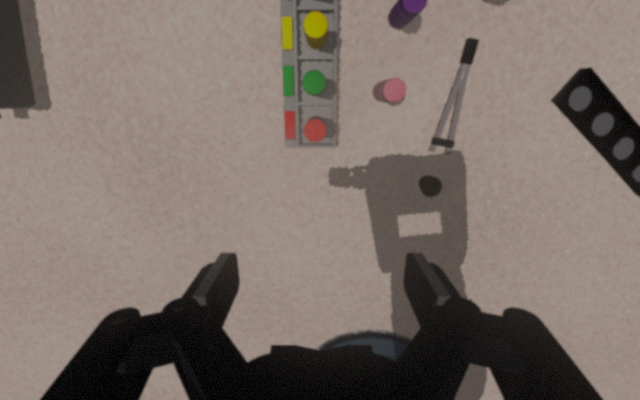

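Red sits at (315,130), within 4 px of the prediction. I'll move forward over the row so all four show.

```bash
python3 -m crank '[40,10,-10,0,0,0,40,10,-10,0,0,0,0,0,0,0,0,0,0,0,0,0,0,0]'
python3 - <<'E'
from h import *
m=camera_model("wrist")
a=capture("wrist")[:,:,::-1]
cv2.imwrite("pics/w2.png",a)
cv2.imwrite("pics/w2z.png",cv2.resize(a[0:230,250:400],None,fx=2.6,fy=2.6,interpolation=cv2.INTER_CUBIC))
import pickle;pickle.dump(m,open("m2.pkl","wb"))
E
```

```text
time_s: 2.82
eef_pos: [0.4835, 0.1788, 0.2376]
tcp_rot: [[0.985, 0.173, -0.001], [0.173, -0.985, -0.0], [-0.001, -0.0, -1.0]]
force: [0.2, -0.0, 0.0]
width: 0.999
```

View pics/w2z.png

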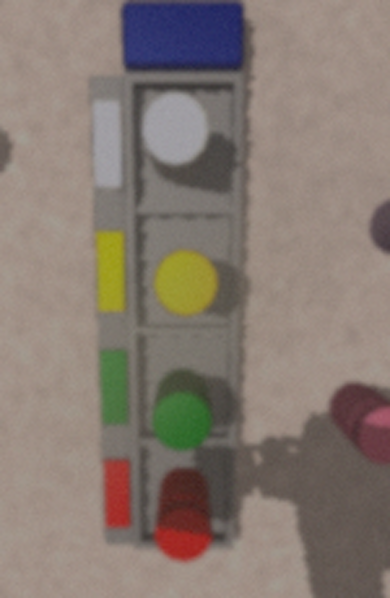

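Run:
```python
from h import *
import pickle
m=pickle.load(open("m2.pkl","rb"));mt=camera_model("top");ms=camera_model("scene")
z2=lambda a,s,o:(np.array(a,float)+.5)/s-.5+np.array(o)
o=[.081,.027,-.027,-.081]
capsw=z2([(176,129),(187,283),(182,420),(184,530)],2.6,(250,0))
flw=z2([(107,143),(111,271),(114,387),(118,492)],2.6,(250,0))
C=ray(m,capsw,.074);print(C[:,:2]);row_fit(C,o)
F=ray(m,flw,.0175);s=row_fit(F,o);u=s[1]/np.linalg.norm(s[1]);v=np.array([-u[1],u[0]]);print("rack from flags c",s[0]-.0335*v)
capst=z2([(278,119),(304,234),(321,353),(338,466)],4.4,(160,145))
capss=z2([(212,383),(300,262),(395,162),(468,73)],5,(320,220))
# triangulate using all three
from scipy.optimize import least_squares
for a,b,c in zip(capst,capss,capsw):
    f=lambda X:np.r_[proj(mt,X)[0]-a,proj(ms,X)[0]-b,proj(m,X)[0]-c]
    r=least_squares(f,[.5,.18,.07]);print(r.x,r.fun.round(1))
```

```text
[[0.6098875  0.20505242]
 [0.55600611 0.19135152]
 [0.50180816 0.18386006]
 [0.45419662 0.1746453 ]]
scale 0.982471954382563 yaw 10.723103133954345 c [0.5304746  0.18872733] res 0.0026029080241799507
scale 0.9967233993233213 yaw 10.184182519693397 c [0.52757308 0.22197044] res 0.00037688873704688763
rack from flags c [0.53349632 0.18899826]
[0.6097955  0.20510149 0.06999537] [-0.2 -1.3 -0.2  0.3 -0.   0.8]
[0.55517196 0.19123988 0.06974454] [ 0.1 -1.  -0.2  0.5 -0.   0.7]
[0.49998676 0.18344387 0.06839399] [-0.3 -0.4 -0.4  0.6  0.1  0.7]
[0.45028994 0.17411199 0.06618365] [ 0.4 -0.7 -0.3  1.  -0.1  0.9]
```

```bash
python3 -m crank '[25,5,-24,0,0,0,25,5,-24,0,0,0,25,5,-24,0,0,0,25,5,-24,0,0,0,25,5,-24,0,0,0,0,0,0,0,0,0,0,0,0,0,0,0]'
python3 - <<'E'
from h import *
m=camera_model("wrist");s=get_state()
print(proj(m,[s['eef_pos'],[.609,.2045,.074]]))
a=capture("wrist")[:,:,::-1]
cv2.imwrite("pics/w3.png",a)
E
```

```text
time_s: 3.75
eef_pos: [0.6088, 0.2034, 0.1188]
tcp_rot: [[0.985, 0.172, 0.0], [0.172, -0.985, 0.0], [0.0, -0.0, -1.0]]
force: [-0.3, 0.2, 0.0]
width: 1.0
[[321.72367032 252.16816852]
 [320.17259436 220.51931388]]
```

View pics/w3.png

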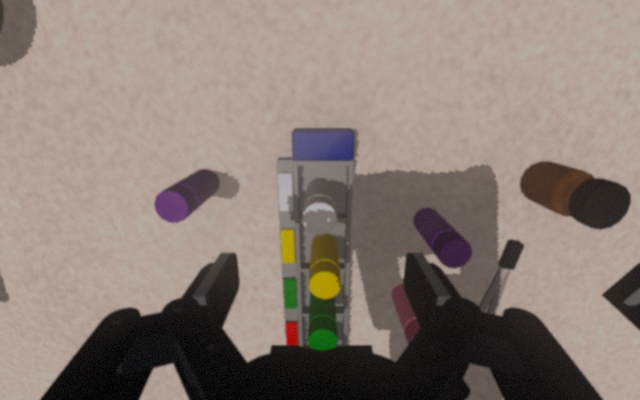

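```bash
python3 -m crank '[1,1,-25,0,0,0,1,0,-25,0,0,0,0,0,-14,0,0,0,0,0,-10,0,0,0,0,0,0,0,0,0,0,0,0,0,0,0]'
python3 - <<'E'
from h import *
a=capture("wrist")[:,:,::-1]
cv2.imwrite("pics/w4.png",a)
E
```

```text
time_s: 4.55
eef_pos: [0.6118, 0.2045, 0.0446]
tcp_rot: [[0.985, 0.171, 0.001], [0.171, -0.985, 0.0], [0.001, -0.0, -1.0]]
force: [-0.8, 0.2, 0.5]
width: 0.996
```

View pics/w4.png

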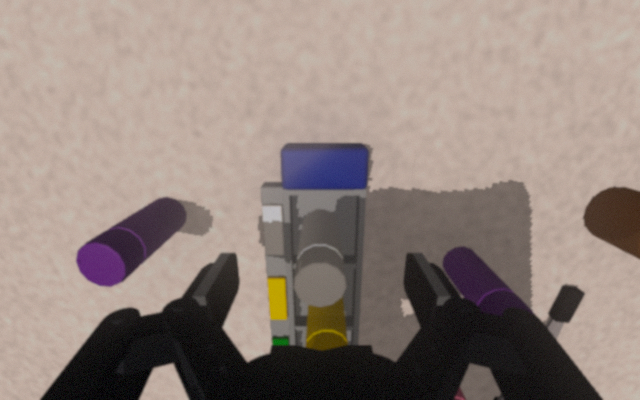

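```bash
python3 -c "
from h import *
s=get_state();e=s['eef_pos'];print(proj(camera_model('wrist'),[[e[0],e[1],.074]]))"
python3 -m crank '[0,0,0,0,0,0,0,0,0,0,0,0,0,0,0,0,0,0,0,0,0,0,0,0]' 0.42 25
python3 -m crank '[0,0,0,0,0,0,0,0,0,0,0,0,0,0,0,0,0,0,0,0,0,0,0,0]' 0.1 25
python3 - <<'E'
from h import *
a=capture("wrist")[:,:,::-1]
cv2.imwrite("pics/w5.png",a)
E
```

```text
[[321.78086936 282.91189591]]
time_s: 5.1
eef_pos: [0.6113, 0.2043, 0.0438]
tcp_rot: [[0.985, 0.171, -0.0], [0.171, -0.985, 0.0], [-0.0, -0.0, -1.0]]
force: [0.7, 0.3, 0.8]
width: 0.417
time_s: 5.6
eef_pos: [0.6114, 0.2043, 0.0438]
tcp_rot: [[0.985, 0.171, 0.0], [0.171, -0.985, 0.0], [0.0, -0.0, -1.0]]
force: [-0.5, -0.3, 1.5]
width: 0.295
```

View pics/w5.png

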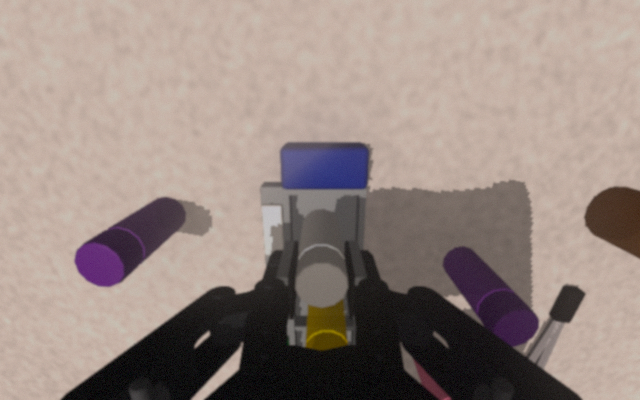

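```bash
python3 -m crank '[0,0,3,0,0,0,0,0,8,0,0,0,0,0,16,0,0,0,0,0,24,0,0,0,0,0,30,0,0,0,0,0,30,0,0,0,0,0,28,0,0,0,0,0,15,0,0,0,0,0,0,0,0,0]' - 35
python3 -m crank '[-6,-22,0,0,0,2.2,-11,-43,0,0,0,4.4,-11,-43,0,0,0,4.4,-11,-43,0,0,0,4.4,-11,-43,0,0,0,4.4,-11,-43,0,0,0,4.4,-11,-43,0,0,0,4.4,-11,-43,0,0,0,4.4,-11,-43,0,0,0,4.4,-11,-43,0,0,0,4.4,-11,-43,0,0,0,4.4,-11,-43,0,0,0,4.4]'
python3 -m crank '[-6,-21,0,0,0,2.2,0,0,0,0,0,0,0,0,0,0,0,0]'
python3 - <<'E'
from h import *
import pickle
m=camera_model("wrist")
a=capture("wrist")[:,:,::-1]
cv2.imwrite("pics/w6.png",a)
pickle.dump(m,open("m6.pkl","wb"))
E
```

```text
time_s: 6.78
eef_pos: [0.6117, 0.2044, 0.1989]
tcp_rot: [[0.985, 0.171, 0.002], [0.171, -0.985, 0.0], [0.002, -0.0, -1.0]]
force: [-0.8, 0.0, -0.7]
width: 0.294
time_s: 8.28
eef_pos: [0.4833, -0.2917, 0.1966]
tcp_rot: [[0.491, 0.871, -0.002], [0.871, -0.491, 0.001], [0.0, -0.002, -1.0]]
force: [-0.0, 0.2, -0.6]
width: 0.29
time_s: 8.65
eef_pos: [0.4782, -0.3108, 0.1971]
tcp_rot: [[0.46, 0.888, -0.001], [0.888, -0.46, 0.001], [0.0, -0.001, -1.0]]
force: [-0.9, 1.1, -0.7]
width: 0.291
```

View pics/w6.png

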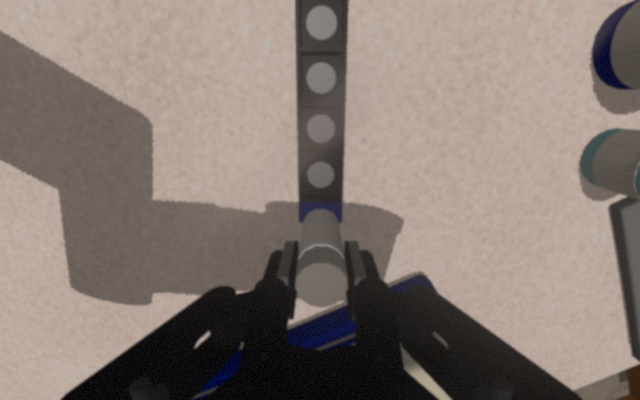

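Run:
```python
from h import *
import pickle
m=pickle.load(open("m6.pkl","rb"))
a=cv2.imread("pics/w6.png")[:200,300:345]
g=(cv2.cvtColor(a,cv2.COLOR_BGR2GRAY))
hsv=cv2.cvtColor(a,cv2.COLOR_BGR2HSV)
_,b=cv2.threshold(g,0,255,cv2.THRESH_OTSU)
n,l,st,c=cv2.connectedComponentsWithStats(b);print(st.tolist())
pts=np.array([c[i]+[300,0] for i in range(1,n) if 400<st[i,4]<1500]);pts=pts[np.argsort(pts[:,1])];print(pts)
if len(pts)!=4: pts=[(321,22),(321,77),(321,128),(320,175)]
D=ray(m,pts,.004);print(D[:,:2]);s=row_fit(D,[-.081,-.027,.027,.081])
```

```text
[[0, 0, 45, 200, 6065], [6, 5, 31, 35, 853], [6, 62, 30, 32, 750], [44, 96, 1, 2, 2], [42, 101, 3, 99, 167], [6, 114, 29, 30, 668], [8, 162, 25, 25, 495]]
[[321.01758499  22.25087925]
 [320.70266667  77.52933333]
 [320.2754491  128.02095808]
 [320.03636364 174.01414141]]
[[ 0.55141021 -0.16858343]
 [ 0.52630095 -0.21645399]
 [ 0.50108086 -0.26418607]
 [ 0.47602417 -0.31198616]]
scale 1.000030681987533 yaw -117.7426463653419 c [ 0.51370405 -0.24030241] res 5.427879528652202e-05
```

```bash
python3 -m crank '[8,15,0,0,0,0,16,31,0,0,0,0,16,32,0,0,0,0,16,32,0,0,0,0,11,22,0,0,0,0,5.3,10,-10,0,0,0,0,0,-25,0,0,0,0,0,-30,0,0,0,0,0,-25,0,0,0,0,0,-15,0,0,0,0,0,0,0,0,0,0,0,0,0,0,0]'
python3 - <<'E'
from h import *
for n in ("wrist","top"):
    cv2.imwrite(f"pics/{n}7.png",capture(n)[:,:,::-1])
a=cv2.imread("pics/top7.png")
cv2.imwrite("pics/top7z.png",cv2.resize(a[140:280,370:520],None,fx=4,fy=4))
E
```

```text
time_s: 10.2
eef_pos: [0.5511, -0.1698, 0.0936]
tcp_rot: [[0.459, 0.888, 0.001], [0.888, -0.459, -0.001], [0.0, 0.001, -1.0]]
force: [0.4, -1.0, -1.0]
width: 0.291
```

View pics/wrist7.png

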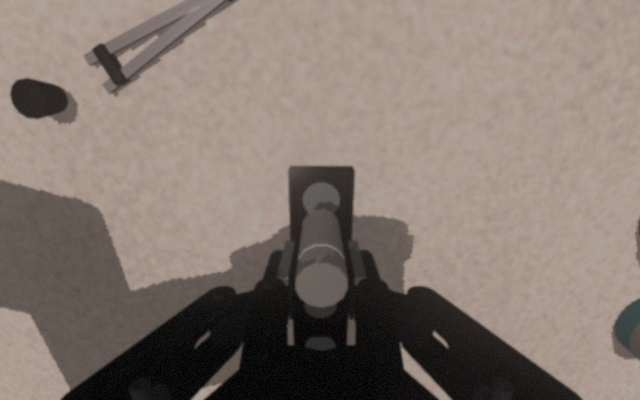

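View pics/top7z.png

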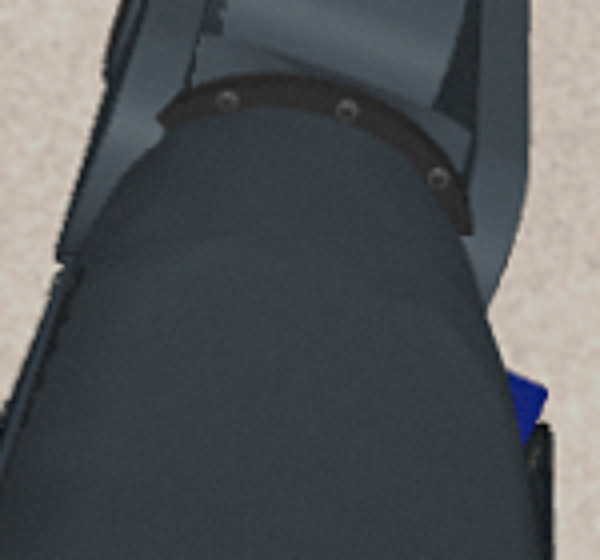

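Wrist view: the standard is upright between the pads, with its cap at (321,285) and centred laterally on the tray. Lowering it.

```bash
python3 -m crank '[0,0,-10,0,0,0,0,0,-15,0,0,0,0,0,-10,0,0,0,0,0,-6,0,0,0,0,0,-4,0,0,0,0,0,-1.5,0,0,0,0,0,0,0,0,0,0,0,0,0,0,0]'
```

```text
time_s: 11.3
eef_pos: [0.5508, -0.1697, 0.0465]
tcp_rot: [[0.459, 0.888, 0.0], [0.888, -0.459, -0.0], [0.0, 0.0, -1.0]]
force: [-0.5, -0.1, -0.4]
width: 0.293
```

```bash
python3 -m crank '[0,0,-1,0,0,0,0,0,-0.7,0,0,0,0,0,0,0,0,0]'; python3 -m crank '[0,0,-0.5,0,0,0,0,0,0,0,0,0,0,0,0,0,0,0]'
```

```text
time_s: 11.68
eef_pos: [0.5506, -0.1696, 0.0445]
tcp_rot: [[0.459, 0.888, -0.0], [0.888, -0.459, 0.0], [-0.0, -0.0, -1.0]]
force: [0.3, -0.6, -0.3]
width: 0.293
time_s: 12.05
eef_pos: [0.5506, -0.1697, 0.0441]
tcp_rot: [[0.459, 0.888, -0.0], [0.888, -0.459, 0.0], [0.0, -0.0, -1.0]]
force: [0.4, -0.1, -1.1]
width: 0.293
```

```bash
python3 -m crank '[0,0,0,0,0,0,0,0,0,0,0,0,0,0,0,0,0,0]' 0.36 ; python3 -m crank '[0,0,0,0,0,0,0,0,0,0,0,0]' 0.5;  python3 -m crank '[0,0,0,0,0,0,0,0,0,0,0,0,0,0,0,0,0,0]' 1
python3 - <<'E'
from h import *
cv2.imwrite(f"pics/w8.png",capture("wrist")[:,:,::-1])
E
```

```text
time_s: 12.42
eef_pos: [0.5507, -0.1697, 0.0441]
tcp_rot: [[0.459, 0.888, 0.0], [0.888, -0.459, -0.0], [0.0, 0.0, -1.0]]
force: [-0.1, 0.2, -0.0]
width: 0.36
time_s: 12.68
eef_pos: [0.5506, -0.1697, 0.0441]
tcp_rot: [[0.459, 0.888, 0.0], [0.888, -0.459, -0.0], [-0.0, 0.0, -1.0]]
force: [0.6, 0.2, -0.4]
width: 0.499
time_s: 13.05
eef_pos: [0.5506, -0.1697, 0.0441]
tcp_rot: [[0.459, 0.888, -0.0], [0.888, -0.459, -0.0], [-0.0, 0.0, -1.0]]
force: [-0.3, -0.4, 0.3]
width: 0.999
```

View pics/w8.png

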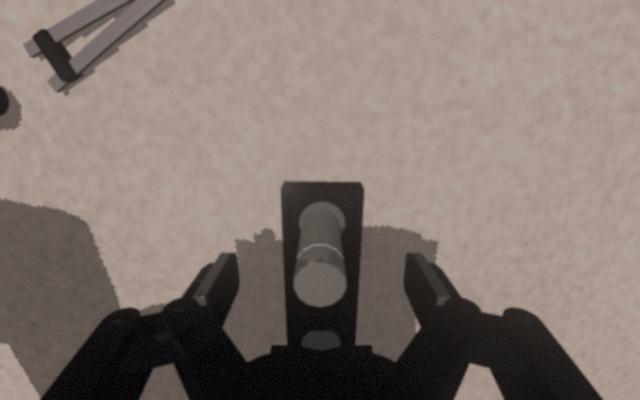

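White stands upright in the end pocket. Lifting and returning for yellow.

```bash
python3 -m crank '[0,0,20,0,0,0,0,0,30,0,0,0,0,0,35,0,0,0,0,0,30,0,0,0,0,10,20,0,0,-2,0,30,0,0,0,-5,0,40,0,0,0,-6,0,45,0,0,0,-6.6,1,45,0,0,0,-6.6,1,45,0,0,0,-6.6,1,45,0,0,0,-6.6,1,45,0,0,0,-6.6]'; python3 -m crank '[1,35,-10,0,0,-4.6,0,20,-25,0,0,-2,0,1,-25,0,0,0,0,0,0,0,0,0,0,0,0,0,0,0]'
python3 - <<'E'
from h import *
m=camera_model("wrist");s=get_state()
print(s['eef_pos'],proj(m,[[.556,.1915,.074],[*s['eef_pos'][:2],.074]]))
for n in ("wrist","top"):cv2.imwrite(f"pics/{n}9.png",capture(n)[:,:,::-1])
E
```

```text
time_s: 14.6
eef_pos: [0.5545, 0.1368, 0.1792]
tcp_rot: [[0.959, 0.283, 0.0], [0.283, -0.959, -0.0], [0.0, 0.0, -1.0]]
force: [-0.5, -0.0, 0.7]
width: 0.998
time_s: 15.22
eef_pos: [0.5561, 0.1912, 0.1201]
tcp_rot: [[0.985, 0.174, 0.001], [0.174, -0.985, 0.0], [0.001, -0.0, -1.0]]
force: [0.2, -0.1, 0.5]
width: 1.002
[0.55613054 0.19118416 0.12007003] [[321.12740072 220.46645408]
 [321.59351983 220.37222642]]
```

View pics/wrist9.png

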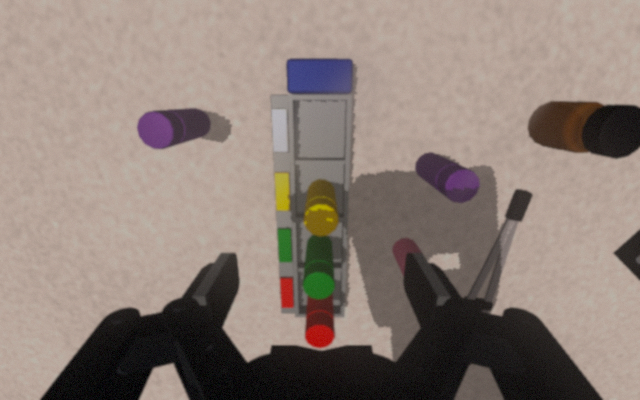

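View pics/top9.png

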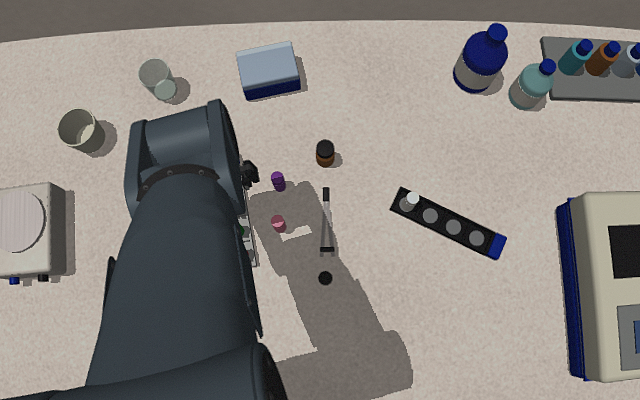

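White is standing in the far pocket (top view 411,198). The yellow cap is at (321,219), where predicted. Descend and grasp.

```bash
python3 -m crank '[0,0,-25,0,0,0,0,0,-25,0,0,0,0,0,-16,0,0,0,0,0,-10,0,0,0,0,0,0,0,0,0,0,0,0,0,0,0]' - 25;python3 -m crank '[0,0,0,0,0,0,0,0,0,0,0,0,0,0,0,0,0,0,0,0,0,0,0,0]' 0.42
python3 -m crank '[0,0,0,0,0,0,0,0,0,0,0,0,0,0,0,0,0,0,0,0,0,0,0,0]' 0.1 25
python3 - <<'E'
from h import *
cv2.imwrite(f"pics/w10.png",capture("wrist")[:,:,::-1])
E
```

```text
time_s: 16.08
eef_pos: [0.5561, 0.1914, 0.0438]
tcp_rot: [[0.985, 0.175, 0.001], [0.175, -0.985, 0.0], [0.001, -0.0, -1.0]]
force: [-0.2, 0.4, 0.2]
width: 1.0
time_s: 16.58
eef_pos: [0.5557, 0.1913, 0.0431]
tcp_rot: [[0.985, 0.175, 0.0], [0.175, -0.985, 0.0], [0.0, -0.0, -1.0]]
force: [-0.3, 0.6, -0.4]
width: 0.42
time_s: 17.08
eef_pos: [0.5557, 0.1914, 0.0432]
tcp_rot: [[0.985, 0.175, 0.0], [0.175, -0.985, 0.0], [0.0, -0.0, -1.0]]
force: [-0.0, 0.7, 1.7]
width: 0.295
```

View pics/w10.png

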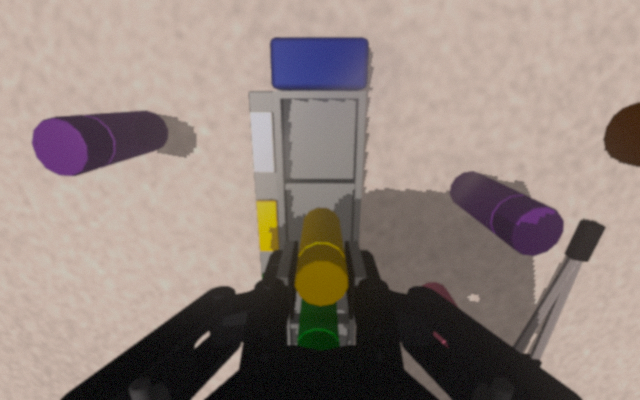

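```bash
python3 -m crank '[0,0,3,0,0,0,0,0,8,0,0,0,0,0,16,0,0,0,0,0,24,0,0,0,0,0,30,0,0,0,0,0,30,0,0,0,0,0,28,0,0,0,0,0,15,0,0,0,0,0,0,0,0,0]' - 35
python3 -m crank '[-1.5,-18,0,0,0,2.3,-2.6,-35,0,0,0,4.5,-2.6,-35,0,0,0,4.5,-2.6,-35,0,0,0,4.5,-2.6,-35,0,0,0,4.5,-2.6,-35,0,0,0,4.5,-2.6,-35,0,0,0,4.5,-2.6,-35,0,0,0,4.5,-2.6,-35,0,0,0,4.5,-2.6,-35,0,0,0,4.5,-2.6,-35,0,0,0,4.5,-2.6,-35,0,0,0,4.5]'
python3 -m crank '[0,-5,-10,0,0,0.5,0,0,-25,0,0,0,0,0,-30,0,0,0,0,0,-20,0,0,0,0,0,-10,0,0,0,0,0,0,0,0,0,0,0,0,0,0,0]'
python3 - <<'E'
from h import *
cv2.imwrite(f"pics/w11.png",capture("wrist")[:,:,::-1])
E
```

```text
time_s: 18.25
eef_pos: [0.5559, 0.1914, 0.1981]
tcp_rot: [[0.985, 0.175, 0.002], [0.175, -0.985, 0.0], [0.002, -0.0, -1.0]]
force: [0.1, -0.6, -0.7]
width: 0.292
time_s: 19.75
eef_pos: [0.5248, -0.2126, 0.1958]
tcp_rot: [[0.469, 0.883, -0.002], [0.883, -0.469, 0.001], [-0.0, -0.002, -1.0]]
force: [0.4, 0.1, -1.6]
width: 0.292
time_s: 20.62
eef_pos: [0.5259, -0.2167, 0.1027]
tcp_rot: [[0.464, 0.886, 0.001], [0.886, -0.464, -0.0], [0.0, 0.001, -1.0]]
force: [0.2, -0.6, -0.5]
width: 0.288
```

View pics/w11.png

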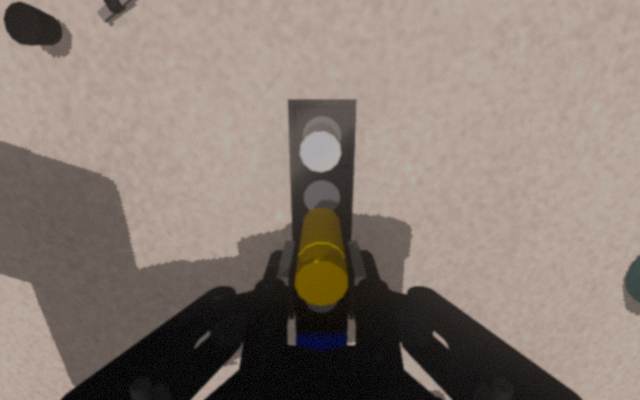

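```bash
python3 -m crank '[0,0,-10,0,0,0,0,0,-15,0,0,0,0,0,-15,0,0,0,0,0,-8,0,0,0,0,0,-5,0,0,0,0,0,-3,0,0,0,0,0,-1.5,0,0,0,0,0,0,0,0,0,0,0,0,0,0,0]'; python3 -m crank '[0,0,-1,0,0,0,0,0,0,0,0,0,0,0,0,0,0,0]'
```

```text
time_s: 21.8
eef_pos: [0.5257, -0.2167, 0.0448]
tcp_rot: [[0.464, 0.886, 0.0], [0.886, -0.464, -0.0], [-0.0, 0.0, -1.0]]
force: [0.2, -0.4, -1.9]
width: 0.293
time_s: 22.18
eef_pos: [0.5255, -0.2167, 0.0436]
tcp_rot: [[0.464, 0.886, -0.0], [0.886, -0.464, 0.0], [0.0, -0.0, -1.0]]
force: [-0.2, -0.8, -1.0]
width: 0.29
```

```bash
python3 -m crank '[0,0,0,0,0,0,0,0,0,0,0,0,0,0,0,0,0,0]' 0.36 ; python3 -m crank '[0,0,0,0,0,0,0,0,0,0,0,0]' 0.5;  python3 -m crank '[0,0,0,0,0,0,0,0,0,0,0,0,0,0,0,0,0,0]' 1
python3 -c "
from h import *
cv2.imwrite('pics/w12.png',capture('wrist')[:,:,::-1])"
python3 -m crank '[0,0,20,0,0,0,0,0,30,0,0,0,0,0,35,0,0,0,0,0,30,0,0,0,0,10,20,0,0,-2,-2,30,0,0,0,-5,-2,40,0,0,0,-6,-3,45,0,0,0,-6.6,-3,45,0,0,0,-6.6,-3,45,0,0,0,-6.6,-3,45,0,0,0,-6.6,-3,45,0,0,0,-6.6]'; python3 -m crank '[-3,45,-10,0,0,-4.6,-2.5,35,-25,0,0,-2.5,0,15,-25,0,0,0,0,0,0,0,0,0,0,0,0,0,0,0]'
python3 - <<'E'
from h import *
m=camera_model("wrist");s=get_state()
print(s['eef_pos'],proj(m,[[.5015,.1838,.074],[*s['eef_pos'][:2],.074]]))
for n in ("wrist","top"):cv2.imwrite(f"pics/{n}13.png",capture(n)[:,:,::-1])
E
```

```text
time_s: 22.55
eef_pos: [0.5256, -0.2167, 0.0436]
tcp_rot: [[0.464, 0.886, 0.0], [0.886, -0.464, -0.0], [0.0, 0.0, -1.0]]
force: [-1.2, -0.3, -0.0]
width: 0.36
time_s: 22.8
eef_pos: [0.5255, -0.2167, 0.0436]
tcp_rot: [[0.464, 0.886, -0.0], [0.886, -0.464, 0.0], [-0.0, -0.0, -1.0]]
force: [0.5, -0.1, -0.4]
width: 0.5
time_s: 23.18
eef_pos: [0.5255, -0.2167, 0.0436]
tcp_rot: [[0.464, 0.886, 0.0], [0.886, -0.464, -0.0], [-0.0, 0.0, -1.0]]
force: [-0.2, 0.4, 0.1]
width: 1.0
time_s: 24.72
eef_pos: [0.5063, 0.0898, 0.1787]
tcp_rot: [[0.961, 0.278, 0.0], [0.278, -0.961, 0.0], [0.0, 0.0, -1.0]]
force: [1.0, -0.4, -0.2]
width: 0.999
time_s: 25.35
eef_pos: [0.5015, 0.1829, 0.1194]
tcp_rot: [[0.987, 0.161, 0.001], [0.161, -0.987, 0.0], [0.001, 0.0, -1.0]]
force: [-0.8, 0.2, 0.5]
width: 0.998
[0.50148037 0.18285292 0.11943735] [[320.2707362  220.46370364]
 [321.57516218 220.68659399]]
```

View pics/w12.png

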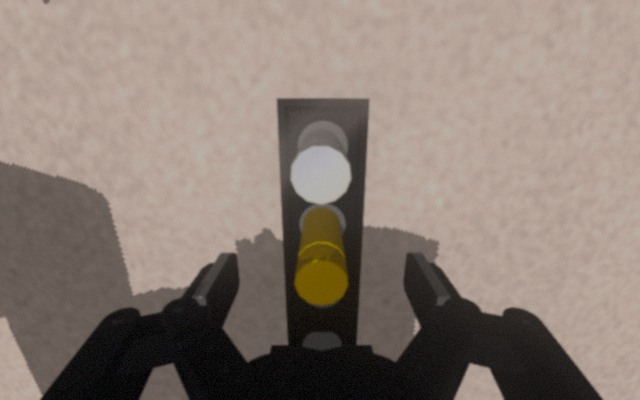

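View pics/wrist13.png

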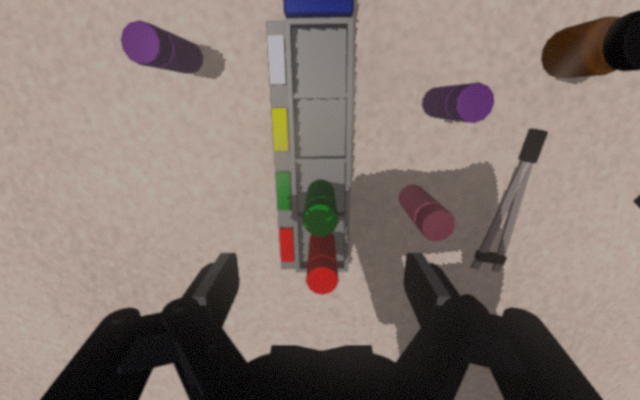

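View pics/top13.png

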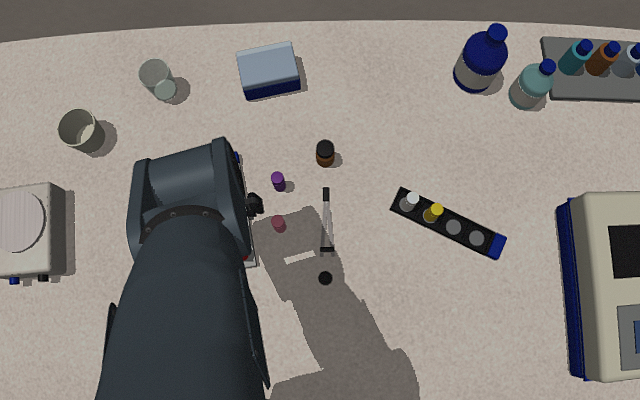

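White and yellow stand in their pockets. Green cap at (320,220), aligned with the tool; pink stays about 17 mm clear of the finger.

```bash
python3 -m crank '[0,0.7,-25,0,0,0,0,0,-25,0,0,0,0,0,-16,0,0,0,0,0,-9.5,0,0,0,0,0,0,0,0,0,0,0,0,0,0,0]' - 25;python3 -m crank '[0,0,0,0,0,0,0,0,0,0,0,0,0,0,0,0,0,0,0,0,0,0,0,0]' 0.42
python3 -m crank '[0,0,0,0,0,0,0,0,0,0,0,0,0,0,0,0,0,0,0,0,0,0,0,0]' 0.1 25
python3 - <<'E'
from h import *
cv2.imwrite(f"pics/w14.png",capture("wrist")[:,:,::-1])
E
```

```text
time_s: 26.2
eef_pos: [0.5015, 0.1841, 0.0437]
tcp_rot: [[0.987, 0.161, 0.001], [0.161, -0.987, 0.0], [0.001, -0.0, -1.0]]
force: [0.1, -0.3, 0.5]
width: 1.004
time_s: 26.7
eef_pos: [0.501, 0.184, 0.0431]
tcp_rot: [[0.987, 0.161, 0.0], [0.161, -0.987, 0.0], [0.0, -0.0, -1.0]]
force: [0.2, 0.3, -1.0]
width: 0.418
time_s: 27.2
eef_pos: [0.5011, 0.184, 0.0432]
tcp_rot: [[0.987, 0.161, 0.0], [0.161, -0.987, 0.0], [0.0, -0.0, -1.0]]
force: [-0.3, -0.6, 2.2]
width: 0.296
```

View pics/w14.png

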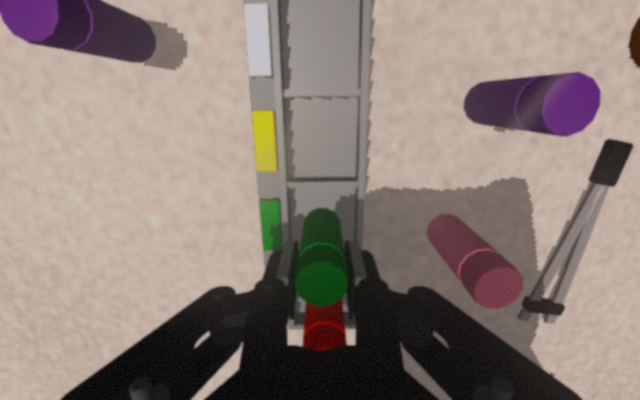

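```bash
python3 -m crank '[0,0,3,0,0,0,0,0,8,0,0,0,0,0,16,0,0,0,0,0,24,0,0,0,0,0,30,0,0,0,0,0,30,0,0,0,0,0,28,0,0,0,0,0,15,0,0,0,0,0,0,0,0,0]' - 35
python3 -m crank '[0,-20,0,0,0,2.5,0,-38.5,0,0,0,4.5,0,-38.5,0,0,0,4.5,0,-38.5,0,0,0,4.5,0,-38.5,0,0,0,4.5,0,-38.5,0,0,0,4.5,0,-38.5,0,0,0,4.5,0,-38.5,0,0,0,4.5,0,-38.5,0,0,0,4.5,0,-38.5,0,0,0,4.5,0,-38.5,0,0,0,4.5,0,-38.5,0,0,0,4.5]'
python3 -m crank '[-1,-5,-10,0,0,1,0,0,-25,0,0,0,0,0,-30,0,0,0,0,0,-20,0,0,0,0,0,-10,0,0,0,0,0,0,0,0,0,0,0,0,0,0,0]'
python3 - <<'E'
from h import *
cv2.imwrite(f"pics/w15.png",capture("wrist")[:,:,::-1])
E
```

```text
time_s: 28.38
eef_pos: [0.5013, 0.1841, 0.1981]
tcp_rot: [[0.987, 0.161, 0.002], [0.161, -0.987, 0.0], [0.002, -0.0, -1.0]]
force: [-0.3, 0.4, -0.7]
width: 0.288
time_s: 29.88
eef_pos: [0.5004, -0.2605, 0.1958]
tcp_rot: [[0.479, 0.878, -0.002], [0.878, -0.479, 0.001], [0.0, -0.002, -1.0]]
force: [0.8, 0.1, -0.7]
width: 0.288
time_s: 30.75
eef_pos: [0.5004, -0.2645, 0.1027]
tcp_rot: [[0.465, 0.885, 0.001], [0.885, -0.465, -0.0], [-0.0, 0.001, -1.0]]
force: [0.3, -0.0, -0.6]
width: 0.295
```

View pics/w15.png

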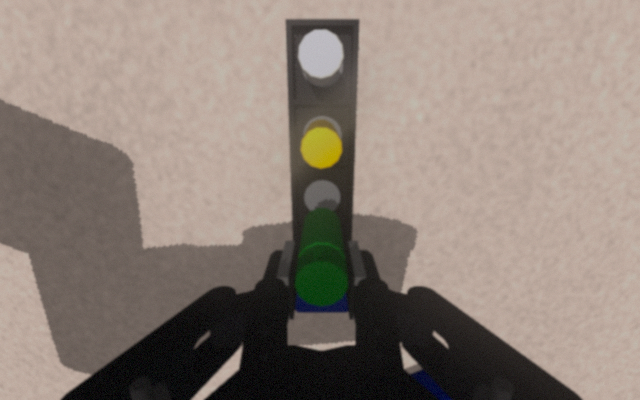

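```bash
python3 -m crank '[0,0,-10,0,0,0,0,0,-15,0,0,0,0,0,-15,0,0,0,0,0,-8,0,0,0,0,0,-5,0,0,0,0,0,-3,0,0,0,0,0,-1.5,0,0,0,0,0,0,0,0,0,0,0,0,0,0,0]'; python3 -m crank '[0,0,-1,0,0,0,0,0,0,0,0,0,0,0,0,0,0,0]'
```

```text
time_s: 31.92
eef_pos: [0.5001, -0.2646, 0.0448]
tcp_rot: [[0.465, 0.885, 0.0], [0.885, -0.465, -0.0], [-0.0, 0.0, -1.0]]
force: [0.0, -0.4, -0.3]
width: 0.293
time_s: 32.3
eef_pos: [0.5001, -0.2645, 0.0436]
tcp_rot: [[0.465, 0.885, 0.0], [0.885, -0.465, -0.0], [-0.0, 0.0, -1.0]]
force: [0.2, 0.2, -1.3]
width: 0.297
```

```bash
python3 -m crank '[0,0,0,0,0,0,0,0,0,0,0,0,0,0,0,0,0,0]' 0.36 ; python3 -m crank '[0,0,0,0,0,0,0,0,0,0,0,0]' 0.5;  python3 -m crank '[0,0,0,0,0,0,0,0,0,0,0,0,0,0,0,0,0,0]' 1
python3 -c "
from h import *
cv2.imwrite('pics/w16.png',capture('wrist')[:,:,::-1])"
python3 -m crank '[0,0,20,0,0,0,0,0,30,0,0,0,0,0,35,0,0,0,0,0,30,0,0,0,0,10,20,0,0,-2,-4,30,0,0,0,-5,-5,40,0,0,0,-6,-5,45,0,0,0,-6.6,-5,45,0,0,0,-6.6,-5,45,0,0,0,-6.6,-5,45,0,0,0,-6.6,-5,45,0,0,0,-6.6]'; python3 -m crank '[-5,45,-10,0,0,-4.6,-5,45,-25,0,0,-1.6,-5,45,-25,0,0,0,0,0,0,0,0,0,0,0,0,0,0,0]'
python3 - <<'E'
from h import *
m=camera_model("wrist");s=get_state()
print(s['eef_pos'],proj(m,[[.451,.1745,.074],[*s['eef_pos'][:2],.074]]))
for n in ("wrist","top"):cv2.imwrite(f"pics/{n}17.png",capture(n)[:,:,::-1])
E
```

```text
time_s: 32.67
eef_pos: [0.5001, -0.2645, 0.0436]
tcp_rot: [[0.465, 0.885, 0.0], [0.885, -0.465, -0.0], [-0.0, 0.0, -1.0]]
force: [-0.2, -0.2, -0.2]
width: 0.36
time_s: 32.92
eef_pos: [0.5, -0.2645, 0.0436]
tcp_rot: [[0.466, 0.885, -0.0], [0.885, -0.466, -0.0], [-0.0, -0.0, -1.0]]
force: [-0.1, -0.3, -0.1]
width: 0.497
time_s: 33.3
eef_pos: [0.5, -0.2645, 0.0436]
tcp_rot: [[0.465, 0.885, 0.0], [0.885, -0.465, -0.0], [0.0, 0.0, -1.0]]
force: [0.4, -0.1, -0.1]
width: 0.996
time_s: 34.85
eef_pos: [0.4657, 0.0419, 0.1787]
tcp_rot: [[0.961, 0.276, 0.0], [0.276, -0.961, 0.0], [0.0, 0.0, -1.0]]
force: [0.8, 0.1, 0.2]
width: 1.0
time_s: 35.48
eef_pos: [0.4512, 0.1753, 0.1188]
tcp_rot: [[0.985, 0.175, 0.0], [0.175, -0.985, -0.0], [0.0, 0.0, -1.0]]
force: [0.1, 0.9, 0.8]
width: 1.0
[0.45118156 0.17528543 0.11883214] [[322.61574599 221.43421613]
 [321.57590527 221.02406083]]
```

View pics/w16.png

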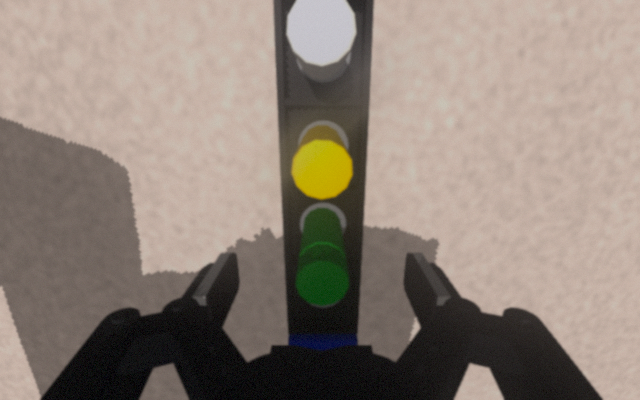

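View pics/wrist17.png

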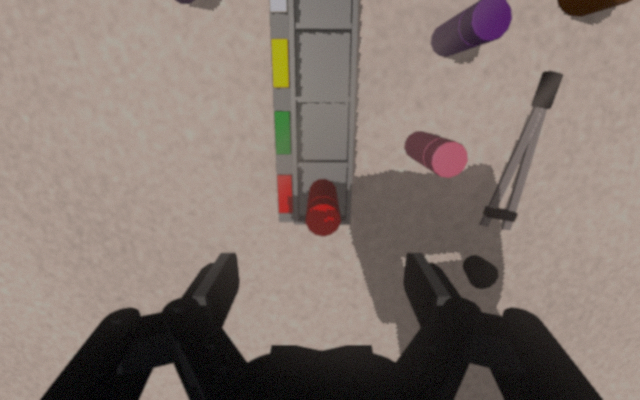

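View pics/top17.png

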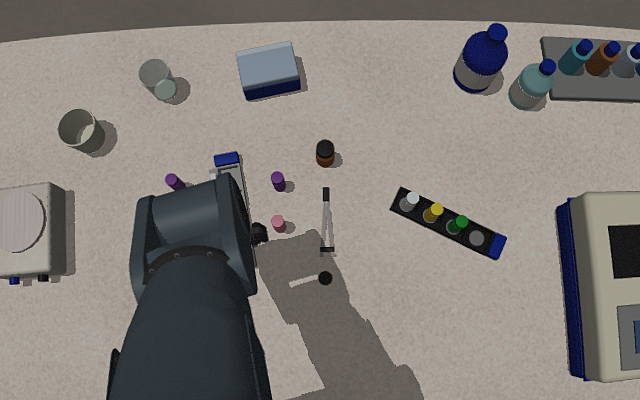

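Three standards are in place. Red cap at (323,220) against TCP (321.6,221); a 1 mm nudge in y aligns them.

```bash
python3 -m crank '[0.5,-1,-25,0,0,0,0,0,-25,0,0,0,0,0,-16,0,0,0,0,0,-9,0,0,0,0,0,0,0,0,0,0,0,0,0,0,0]' - 25;python3 -m crank '[0,0,0,0,0,0,0,0,0,0,0,0,0,0,0,0,0,0,0,0,0,0,0,0]' 0.42
python3 -m crank '[0,0,0,0,0,0,0,0,0,0,0,0,0,0,0,0,0,0,0,0,0,0,0,0]' 0.1 25
python3 - <<'E'
from h import *
cv2.imwrite(f"pics/w18.png",capture("wrist")[:,:,::-1])
E
```

```text
time_s: 36.33
eef_pos: [0.452, 0.1746, 0.0442]
tcp_rot: [[0.985, 0.175, 0.001], [0.175, -0.985, 0.0], [0.001, -0.0, -1.0]]
force: [-0.7, -0.8, 0.1]
width: 1.002
time_s: 36.83
eef_pos: [0.4515, 0.1745, 0.0436]
tcp_rot: [[0.985, 0.175, 0.0], [0.175, -0.985, 0.0], [0.0, -0.0, -1.0]]
force: [0.3, 0.6, 0.2]
width: 0.419
time_s: 37.33
eef_pos: [0.4516, 0.1746, 0.0436]
tcp_rot: [[0.985, 0.175, 0.0], [0.175, -0.985, 0.0], [0.0, -0.0, -1.0]]
force: [-0.8, -1.2, 2.9]
width: 0.294
```

View pics/w18.png

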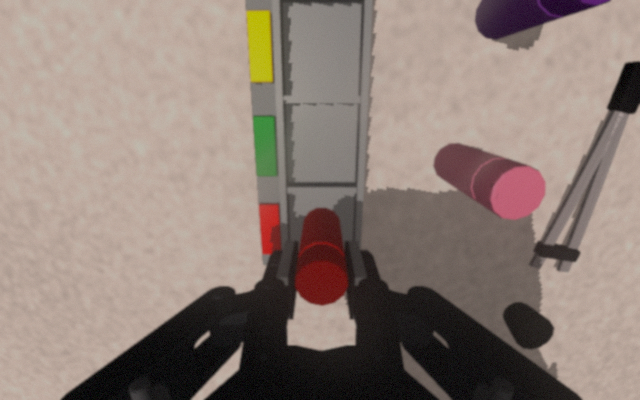

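```bash
python3 -m crank '[0,0,3,0,0,0,0,0,8,0,0,0,0,0,16,0,0,0,0,0,24,0,0,0,0,0,30,0,0,0,0,0,30,0,0,0,0,0,28,0,0,0,0,0,15,0,0,0,0,0,0,0,0,0]' - 35
python3 -m crank '[1,-22,0,0,0,2.3,2,-42,0,0,0,4.5,2,-42,0,0,0,4.5,2,-42,0,0,0,4.5,2,-42,0,0,0,4.5,2,-42,0,0,0,4.5,2,-42,0,0,0,4.5,2,-42,0,0,0,4.5,2,-42,0,0,0,4.5,2,-42,0,0,0,4.5,2,-42,0,0,0,4.5,2,-42,0,0,0,4.5]'
python3 -m crank '[0.5,-3,-10,0,0,0.5,0,0,-25,0,0,0,0,0,-30,0,0,0,0,0,-20,0,0,0,0,0,-10,0,0,0,0,0,0,0,0,0,0,0,0,0,0,0]'
python3 - <<'E'
from h import *
cv2.imwrite(f"pics/w19.png",capture("wrist")[:,:,::-1])
E
```

```text
time_s: 38.5
eef_pos: [0.4518, 0.1746, 0.1985]
tcp_rot: [[0.985, 0.175, 0.002], [0.175, -0.985, 0.001], [0.002, -0.0, -1.0]]
force: [0.8, 0.0, 0.0]
width: 0.294
time_s: 40.0
eef_pos: [0.474, -0.3105, 0.1962]
tcp_rot: [[0.469, 0.883, -0.002], [0.883, -0.469, 0.001], [0.0, -0.002, -1.0]]
force: [0.9, 0.3, -0.9]
width: 0.29
time_s: 40.88
eef_pos: [0.4754, -0.3125, 0.1032]
tcp_rot: [[0.464, 0.886, 0.001], [0.886, -0.464, -0.001], [-0.0, 0.001, -1.0]]
force: [0.0, -0.5, 0.0]
width: 0.288
```

View pics/w19.png

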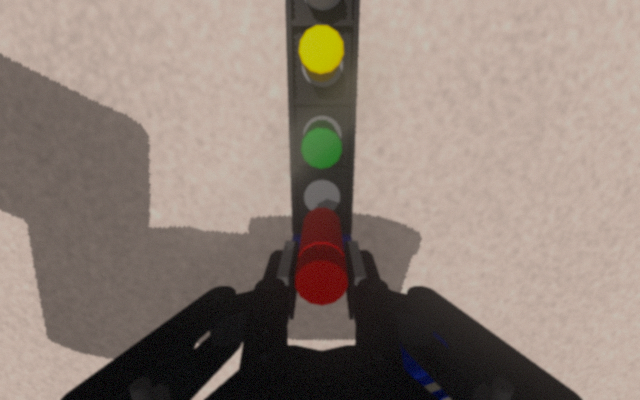

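```bash
python3 -m crank '[0,0,-10,0,0,0,0,0,-15,0,0,0,0,0,-15,0,0,0,0,0,-8,0,0,0,0,0,-5,0,0,0,0,0,-3,0,0,0,0,0,-1.5,0,0,0,0,0,0,0,0,0,0,0,0,0,0,0]'; python3 -m crank '[0,0,-1,0,0,0,0,0,0,0,0,0,0,0,0,0,0,0]'
```

```text
time_s: 42.05
eef_pos: [0.4751, -0.3126, 0.0453]
tcp_rot: [[0.464, 0.886, 0.0], [0.886, -0.464, -0.0], [-0.0, 0.0, -1.0]]
force: [-0.3, -0.4, -0.4]
width: 0.295
time_s: 42.42
eef_pos: [0.4751, -0.3125, 0.0441]
tcp_rot: [[0.464, 0.886, 0.0], [0.886, -0.464, 0.0], [0.0, 0.0, -1.0]]
force: [-0.2, 0.6, -0.1]
width: 0.295
```

```bash
python3 -m crank '[0,0,-0.4,0,0,0,0,0,0,0,0,0]';python3 -m crank '[0,0,0,0,0,0,0,0,0,0,0,0,0,0,0,0,0,0]' 0.36 ; python3 -m crank '[0,0,0,0,0,0,0,0,0,0,0,0]' 0.5;  python3 -m crank '[0,0,0,0,0,0,0,0,0,0,0,0,0,0,0,0,0,0]' 1
python3 -m crank '[0,0,15,0,0,0,0,0,30,0,0,0,0,0,35,0,0,0,0,0,35,0,0,0,0,0,35,0,0,0,-10,50,0,0,0,0,-10,50,0,0,0,0,-10,50,0,0,0,0,-10,50,0,0,0,0,-10,50,0,0,0,0,-10,50,0,0,0,0,-10,50,0,0,0,0]'
python3 -m crank '[0,0,0,0,0,0,0,0,0,0,0,0,0,0,0,0,0,0,0,0,0,0,0,0]'
python3 - <<'E'
from h import *
for n in ("scene","top"):cv2.imwrite(f"pics/{n}20.png",capture(n)[:,:,::-1])
a=cv2.imread("pics/top20.png");b=cv2.imread("pics/scene20.png")
cv2.imwrite("pics/fz.png",np.hstack([cv2.resize(a[170:270,380:520],(560,400),interpolation=2),cv2.resize(b[90:190,245:295],(200,400),interpolation=2)]))
E
```

```text
time_s: 42.68
eef_pos: [0.4751, -0.3125, 0.0438]
tcp_rot: [[0.464, 0.886, 0.0], [0.886, -0.464, -0.0], [-0.0, 0.0, -1.0]]
force: [-0.2, 0.1, 0.4]
width: 0.289
time_s: 43.05
eef_pos: [0.4751, -0.3125, 0.0437]
tcp_rot: [[0.464, 0.886, 0.0], [0.886, -0.464, -0.0], [-0.0, 0.0, -1.0]]
force: [-0.1, -0.1, -0.2]
width: 0.362
time_s: 43.3
eef_pos: [0.4751, -0.3125, 0.0437]
tcp_rot: [[0.464, 0.886, 0.0], [0.886, -0.464, 0.0], [0.0, 0.0, -1.0]]
force: [0.3, -0.6, 0.1]
width: 0.499
time_s: 43.68
eef_pos: [0.4751, -0.3125, 0.0437]
tcp_rot: [[0.464, 0.886, 0.0], [0.886, -0.464, -0.0], [0.0, 0.0, -1.0]]
force: [-0.9, -0.9, 0.0]
width: 0.999
time_s: 45.18
eef_pos: [0.4046, 0.039, 0.1948]
tcp_rot: [[0.464, 0.886, 0.002], [0.886, -0.464, 0.0], [0.001, 0.001, -1.0]]
force: [0.2, 0.1, -0.1]
width: 1.001
time_s: 45.68
eef_pos: [0.4052, 0.0368, 0.1937]
tcp_rot: [[0.465, 0.885, 0.0], [0.885, -0.465, -0.0], [-0.0, 0.0, -1.0]]
force: [-0.1, 0.1, -0.4]
width: 0.996
```

View pics/fz.png

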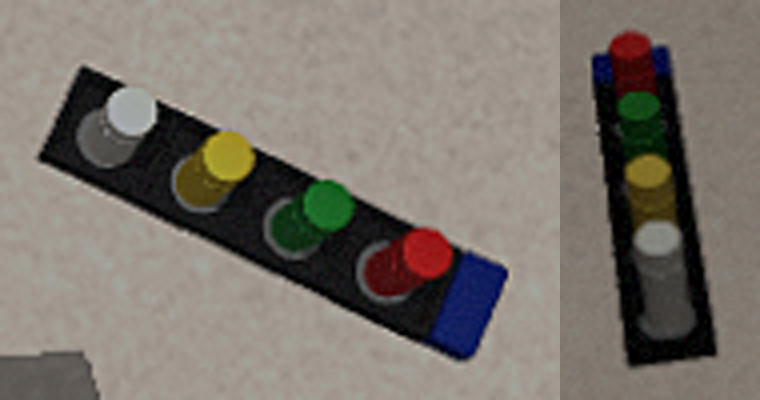

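View pics/top20.png

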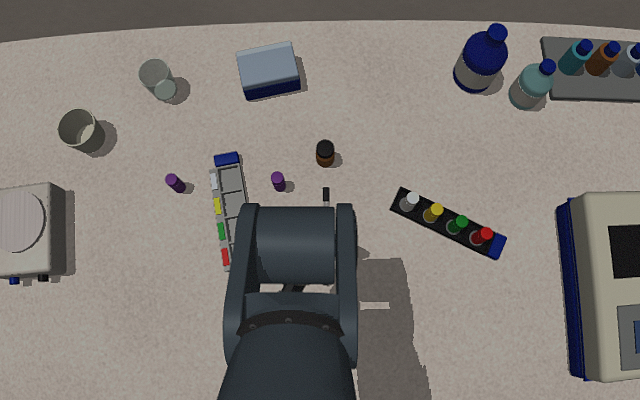

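View pics/scene20.png

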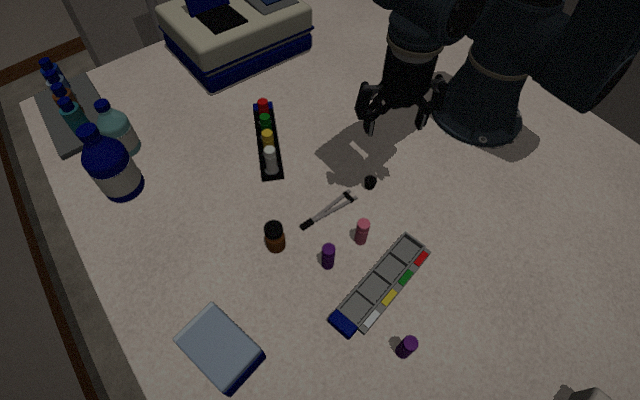

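The top view shows white (411,198), yellow (437,209), green (462,221) and red (487,233) upright over their discs, with red beside the blue block. The rack is empty and the look-alikes haven't moved. Handing in.

```bash
python3 -c "
from plant import *
print(close_job())"
```

```text
the job is handed in; nothing more can be done
None
```

I moved all four standards from the rack to the tray in reverse order and handed the job in at about 46 s, well under the 120 s limit. Counted from the blue blocks, the rack held white, yellow, green, red. White is now in the tray pocket farthest from the blue block, then yellow, then green, with red beside it.

**Final checks:** The last top and scene pictures show all four upright, each on its own pocket disc. The rack is empty, the pink and purple look-alikes have not moved, and the arm is clear of everything. The force readings after each move stayed within about 3 N. `close_job()` reports no verdict, so the outcome itself is unconfirmed.

**Disagreement:** The top and wrist cameras differed by 3–4 mm in x, more than the stated 2 mm. For the tray I leaned towards the wrist camera, and for the standards I used values in between. I rechecked each standard in the wrist picture before gripping it. Every grasp and placement fitted with room to spare.

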